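# Set up two laser-marking fixtures

### The arm

A 7-joint arm with a two-finger parallel gripper is mounted at the origin on the work surface. World frame = base frame: x ahead of the robot, y to its left, z up, the work surface at z = 0. Lengths are in m, angles in rad, forces in N, time in s.
With the tool pointing down it reaches from about 0.4 to 0.875 m from the base axis. Payload 19.3 kg.
Tool frame: the origin (TCP) lies at the very end of the fingers, on their centre line; the grasp point (between the pads) lies bot.grasp_offset behind it (bot.grasp_offset is the distance from the TCP to the grasp point, in m); z points along the fingers, y is the direction in which the jaws open and shut (so a half turn about z gives the same grasp; the last joint's range is limited). The gripper opens to 85 mm and grips with 20 to 120 N. Pads are 22 mm wide; open, the fingers measure 114 mm over their backs; the gripper's body (76 mm by 85 mm) begins 54 mm behind the grasp point. The pads swing forward as they close: fully open they stand 13 mm farther back than shut.
Start: joints at [1.174, 0.521, -0.036, 1.599, 0.021, 1.021, -0.113], TCP at [0.201, -0.592, 0.231] pointing down, gripper open.
Joint ranges: [-2.91, 2.91], [-0.3, 2.13], [-1.5, 1.42], [0.17, 2.43], [-1.26, 4.41], [0.16, 1.93], [-2.52, 2.52]. Speed limits (rad/s): [1.89, 1.89, 2.39, 2.39, 3.01, 3.01, 3.01].

### API

Orientations are given as [roll, pitch, yaw] about the fixed x, y, z axes, in that order (R = Rz(yaw) Ry(pitch) Rx(roll)).
In Python, from workcell import bot gives the robot as it stands. The module is installed in compiled form; this text tells all that it offers.
- The arm moves only by the shell command python3 -m handwheel 'ROWS' [OPENING] [FORCE]. ROWS is JSON, a list of rows, each a list of 6 numbers: the shift along the tool's x, y, z as a fraction of full scale, then the turn, a rotation vector about the tool's x, y, z as a fraction of full scale. In form: [[x, y, z, rx, ry, rz], ...]. A call has 1 to 8 rows; each row shifts and turns the commanded pose from where the row before left it, along the tool's axes as they then stand; what a row does not reach is not made up. Full scale, the value 1, is 0.025 m for a shift and 360 degrees for a turn. A row lasts 1/8 s, in which the tool goes at most 62.5 mm and 10.7 degrees, less where a joint would pass 70% of its speed; a pose out of reach is approached as far as the arm can. A call with a number of a shift or a turn outside -1 to 1 is refused whole. A call with a gripper value outside its range is refused whole. OPENING is the closure, from -1 (fully open) to 1 (shut), set as the call begins (- or left out, the last holds). The fingers move at their own pace and stop on an object; FORCE is the grip in N (left out, the last holds). Time passes only in rows, so rows that do not move let the fingers close. It gives the time, the measured TCP pose, the force and the opening at its end, in the units of the state.
- bot.observe(): the state, without advancing time (a new reading comes with each control period).
- bot.grab_frame(name): name is "scene" or "top"; returns a dict with "pixels" (420x560x3 uint8, blue, green, red), "vertical_fov" (degrees; the focal length in pixels is half the picture's height over the tangent of half this angle, whatever the lens; pixels are square), "cx", "cy" (the principal point, pixels), "D" ([k1, k2, p1, p2, k3] as OpenCV has them; the pictures are not rectified), "R" (3x3) and "t" (3): a world point X has camera coordinates R X + t. Camera axes: x right, y down, z forward; pixel columns grow to the right and rows downward; lengths in m; the calibration is good to about 2 mm. A picture is of the moment at which its call begins. There is no depth.
- bot.job_done(): hands the job in, once; it reports no verdict.
Trained networks look in a picture, given as the dict that the camera call returned (one of the last four; its "shot" number tells which), for a name from the list of things; names that differ only in an ending like _2 or _b are one class to them, and where a whole thing is asked for, a point or a joint stands for the part that bears it (a point fixed in the world has none). Each returns a list of dicts, best first, with "score" (0 to 1); they miss things now and then, are a little off and sometimes report something else, mostly with a low value. They report only what shows in the picture. A call takes as long as a camera call. They do not tell look-alikes from the thing itself.
- bot.trace(picture, thing): "region" (420x560 bool, what is visible of it) and "point" ([column, row] in pixels, amid what is visible of it).
The state is a dict: "clock": time; "qpos": joint angles; "qd": joint speeds; "joint_efforts": joint torques, N m; "position": TCP position; "tool_rot": TCP orientation; "force": force on the tool from outside, world axes, zero at the start; "moment": the same for the moment, N m; "grip_width": finger opening in m.
Only numpy, scipy, OpenCV 4.12 (cv2) and the standard library are available. Lean on these libraries where they do the work, as an engineer would, in place of code of your own. Each camera call takes 0.05 s, during which the arm holds its last target.

### The job

Set up the two marking fixtures for the next batch of flanges. Thread the black riser over the post of the green square fixture and put the blue flange on top of it, stub up; thread the yellow riser over the post of the orange round fixture and put the red flange on top of it, stub up. Set the parts down rather than dropping them, let each lie flat on what is below, let go of everything, and do not shift the mouse, the marker pen or the grey lens cover.

Things in the scene. Friction and masses are not known exactly. Their poses are not given: they have to be found in the camera images.
- square_fixture: Fixed centring fixture: green square plate 96 x 96 mm, 12 thick, with an upright bare steel post in its middle, diameter 20, its top 66 above the table (the last 6 is a cone). Fixed to the table; its place and yaw vary. Origin: centre of the underside, at table height; z up along the post. A part on it has 8 of play all round the post. Sizes in mm.
- round_fixture: Fixed centring fixture: orange round plate, diameter 100 mm, 12 thick, with an upright bare steel post in its middle, diameter 20, its top 66 above the table (the last 6 is a cone). Fixed to the table; its place varies. Origin: centre of the underside, at table height; z up along the post. A part on it has 8 of play all round the post. Sizes in mm.
- black_riser: Black plastic riser: a plain round sleeve, outer diameter 56, hole diameter 36 right through, height 36, alike both ways up. 40 to 110 g. Starts standing on the table. Origin: centre of the underside; z is its axis. Belongs on the square fixture. With the riser on the fixture its underside is 12 and its top 48 above the table. Sizes in mm.
- yellow_riser: Yellow plastic riser: a plain round sleeve, outer diameter 56, hole diameter 36 right through, height 24, alike both ways up. 40 to 110 g. Starts standing on the table. Origin: centre of the underside; z is its axis. Belongs on the round fixture. With the riser on the fixture its underside is 12 and its top 36 above the table. Sizes in mm.
- blue_flange: Blue steel flange, 0.28-0.5 kg, flat on the table, any yaw. Plate 10 thick: disc dia 58 with two bolt ears along local x, 114 overall, 30 wide. Pipe stub on top: outer dia 46, from 10 to 32 above the underside. Through hole dia 36. Origin: centre of underside, z up. Grip the stub, closing along local y. Goes on the black riser. Its underside is then 48 above the table. Sizes in mm.
- red_flange: Red steel flange, 0.28-0.5 kg, flat on the table, any yaw. Plate 10 thick: disc dia 58 with two bolt ears along local x, 114 overall, 30 wide. Pipe stub on top: outer dia 46, from 10 to 32 above the underside. Through hole dia 36. Origin: centre of underside, z up. Grip the stub, closing along local y. Goes on the yellow riser. Its underside is then 36 above the table. Sizes in mm.
- mouse: Bystander: black computer mouse, 108 x 60 x 32 mm, loose, to the robot's left of the work. Origin: centre of the underside. Leave it where it is.
- marker: Bystander: white marker pen with a red cap, about 133 mm long along local x, 14 mm thick, loose, to the robot's right of the work. Origin: on the underside, about 4 mm from mid-length. Leave it where it is.
- lens_cover: Bystander: grey disc, diameter 90 mm, 12 mm thick, loose, on the far side of the work. Origin: centre of the underside. Leave it where it is.
Not all that is in view belongs to the job. Several things have the shape of the round_fixture; the one meant has the colours described above.

How it is judged:
By the outcome, as a careful person would: the job done as asked, in the order asked, and still so for the second after the job is handed in, with the robot touching nothing.
It also fails if it takes over 93 s, if anything falls off the work surface, if the arm or the gripper's body presses on something with over 40 N, if the wrist force passes 120 N, or if a joint passes its speed limit or range.

## Working session

There is one attempt and no reset: what is moved stays moved. The work goes in short steps, Python scripts to look and compute and a shell command to move; the robot and the scene stay as the last step left them, time stands still between calls to the robot, and variables do not carry over. Pictures are saved under pics/ and viewed, and the job is handed in when it is done.

```bash
mkdir -p pics
cat > h.py <<'E'
import numpy as np,cv2
from workcell import bot
def K(f):
    h=f["pixels"].shape[0]; fl=h/2/np.tan(np.radians(f["vertical_fov"])/2)
    return np.array([[fl,0,f["cx"]],[0,fl,f["cy"]],[0,0,1.]])
def ray(f,uv,z):
    p=cv2.undistortPoints(np.array(uv,float).reshape(-1,1,2),K(f),np.array(f["D"],float)).reshape(-1,2)
    R=np.array(f["R"]);t=np.array(f["t"]);C=-R.T@t
    d=np.c_[p,np.ones(len(p))]@R
    return C+d*((z-C[2])/d[:,2])[:,None]
def proj(f,X):
    r,_=cv2.Rodrigues(np.array(f["R"],float))
    return cv2.projectPoints(np.array(X,float).reshape(-1,1,3),r,np.array(f["t"],float),K(f),np.array(f["D"],float))[0].reshape(-1,2)
E
python3 - <<'E'
from h import *
s=bot.observe()
for k in s: print(k,np.round(s[k],4))
print(bot.grasp_offset)
for n in("scene","top"):
    f=bot.grab_frame(n); cv2.imwrite(f"pics/{n}0.png",f["pixels"])
    R=np.array(f["R"]);print(n,-R.T@np.array(f["t"]),R.round(3).tolist(),f["vertical_fov"],f["D"])
    for th in "square_fixture round_fixture black_riser yellow_riser blue_flange red_flange mouse marker lens_cover".split():
        for d in bot.trace(f,th): print(n,th,round(d["score"],2),np.round(d["point"]),d["region"].sum())
E
```

```text
clock 0.0
qpos [ 1.1738  0.522  -0.0364  1.6     0.0212  1.0211 -0.1128]
qd [-0.0002  0.0008  0.     -0.0009 -0.0019  0.0005 -0.0002]
joint_efforts [ 2.80000e-03 -9.27092e+01  1.98040e+00 -3.69930e+01  1.77000e-02
  8.30000e-03 -0.00000e+00]
position [ 0.2005 -0.5916  0.2307]
tool_rot [-3.1405e+00  1.0000e-04  3.2680e-01]
force [-0.4247  0.3164 -0.6821]
moment [ 0.0022  0.0313 -0.0795]
grip_width 0.0854
0.0187
scene [1.53036014 0.20512425 0.8834063 ] [[-0.178, 0.984, -0.021], [0.631, 0.098, -0.769], [-0.755, -0.15, -0.639]] 47.59413478588955 [-0.14442321  0.          0.          0.          0.        ]
scene square_fixture 0.89 [283. 197.] 832
scene round_fixture 0.8 [334. 174.] 572
scene round_fixture 0.8 [415. 192.] 615
scene round_fixture 0.78 [347. 203.] 731
scene round_fixture 0.64 [284. 196.] 765
scene round_fixture 0.62 [375. 176.] 476
scene round_fixture 0.36 [220. 277.] 864
scene black_riser 0.75 [170. 219.] 429
scene yellow_riser 0.72 [363. 240.] 336
scene blue_flange 0.89 [256. 240.] 515
scene red_flange 0.86 [202. 185.] 362
scene mouse 0.67 [424. 224.] 668
scene marker 0.62 [130. 198.] 183
scene lens_cover 0.63 [220. 275.] 845
top [ 0.32543177 -0.00455072  1.18360978] [[0.106, -0.994, 0.005], [-0.972, -0.105, -0.209], [0.208, 0.018, -0.978]] 49.9879752234784 [0.01281675 0.         0.         0.         0.        ]
top square_fixture 0.88 [280. 254.] 1388
top round_fixture 0.95 [210. 244.] 1183
top round_fixture 0.87 [221. 297.] 1345
top round_fixture 0.8 [129. 269.] 1186
top round_fixture 0.69 [172. 299.] 1255
top black_riser 0.9 [400. 193.] 365
top yellow_riser 0.54 [206. 182.] 255
top blue_flange 0.68 [296. 185.] 461
top red_flange 0.6 [374. 267.] 630
top mouse 0.59 [134. 211.] 905
top mouse 0.41 [208. 243.] 1208
top marker 0.68 [458. 240.] 286
top marker 0.35 [327. 131.] 788
top lens_cover 0.68 [330. 131.] 831
```

View pics/scene0.png

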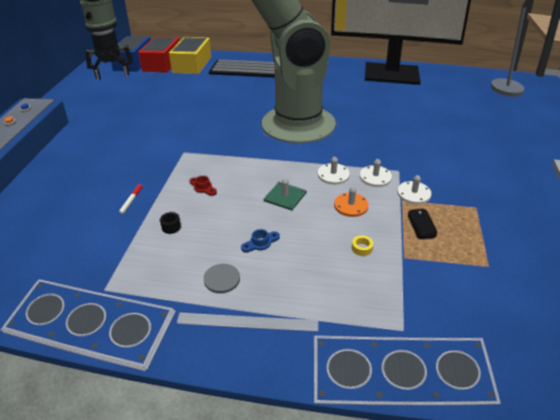

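View pics/top0.png

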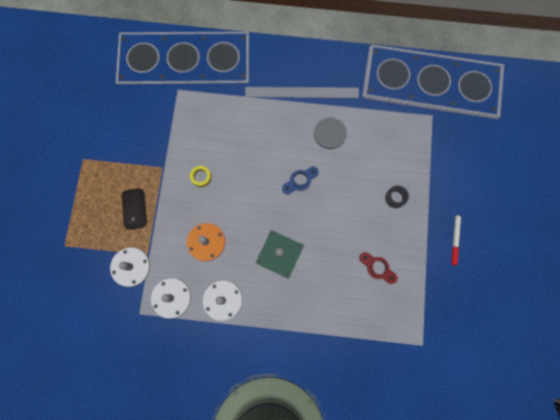

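Run:
```python
import cv2
a=cv2.imread("pics/top0.png")[210:330,90:320]
cv2.imwrite("pics/crop0.png",cv2.resize(a,None,fx=3.4,fy=3.4,interpolation=cv2.INTER_CUBIC))
```

```text
(no output)
```

View pics/crop0.png

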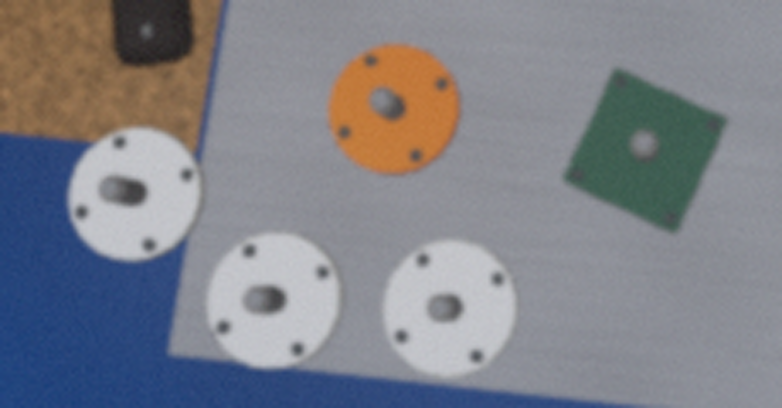

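Round-fixture candidates in the top view are the orange one at (206,242) and white ones at (129,267), (171,298) and (222,300). The orange plate fits the description, and the crop confirms it. The green square is at (280,254), black riser (397,196), yellow riser (200,176), blue flange (300,180) and red flange (378,267).

Next I'll fit model silhouettes in both views.

```bash
cat > fit.py <<'E'
from h import *
from scipy.optimize import minimize
def disc(r,z,n=40,c=(0,0)):
    a=np.linspace(0,2*np.pi,n,endpoint=False); return np.c_[c[0]+r*np.cos(a),c[1]+r*np.sin(a),np.full(n,z)]
def cyl(r,z0,z1,c=(0,0)): return np.r_[disc(r,z0,c=c),disc(r,z1,c=c)]
def sq(h,z): return np.array([[sx*h,sy*h,z] for sx in(-1,1) for sy in(-1,1)])
def ear():
    return np.r_[cyl(.015,0,.01,(.042,0)),cyl(.015,0,.01,(-.042,0))]
FL=[cyl(.029,0,.01),ear(),cyl(.023,.01,.032)]
M={"square_fixture":[np.r_[sq(.048,0),sq(.048,.012)],np.r_[cyl(.01,.012,.06),disc(.003,.066)]],
"round_fixture":[cyl(.05,0,.012),np.r_[cyl(.01,.012,.06),disc(.003,.066)]],
"black_riser":[cyl(.028,0,.036)],"yellow_riser":[cyl(.028,0,.024)],"blue_flange":FL,"red_flange":FL,
"lens_cover":[cyl(.045,0,.012)]}
HOLE={"black_riser":(0,.036,.018),"yellow_riser":(0,.024,.018),"blue_flange":(0,.032,.018),"red_flange":(0,.032,.018)}
S=4
def T(P,p,z0): 
    c,s=np.cos(p[2]),np.sin(p[2]); return np.c_[p[0]+c*P[:,0]-s*P[:,1],p[1]+s*P[:,0]+c*P[:,1],P[:,2]+z0]
def render(f,n,p,z0=0):
    m=np.zeros((420*S,560*S),np.uint8)
    for P in M[n]:
        h=cv2.convexHull(((proj(f,T(P,p,z0))+.5)*S-.5).astype(np.float32)); cv2.fillConvexPoly(m,np.round(h).astype(np.int32),255)
    if n in HOLE:
        a,b,r=HOLE[n]; k=[]
        for z in(a,b):
            q=np.zeros_like(m); h=cv2.convexHull(((proj(f,T(disc(r,z),p,z0))+.5)*S-.5).astype(np.float32)); cv2.fillConvexPoly(q,np.round(h).astype(np.int32),255); k.append(q)
        m[(k[0]>0)&(k[1]>0)]=0
    return cv2.resize(m,(560,420),interpolation=cv2.INTER_AREA)/255.
def fit(obs,n,p0,z0=0,yaw=True):
    sm=lambda a:cv2.GaussianBlur(a.astype(np.float32),(0,0),1.)
    def cost(q):
        p=[q[0]/100,q[1]/100,q[2] if yaw else 0]
        return sum(((sm(render(f,n,p,z0))-sm(m))**2).sum() for f,m in obs)
    best=None
    for y in (np.arange(0,np.pi,np.pi/6) if yaw else [0]):
        x0=np.array([p0[0]*100,p0[1]*100,y])
        r=minimize(cost,x0,method="Nelder-Mead",options=dict(initial_simplex=x0+np.array([[0,0,0],[1,0,0],[0,1,0],[0,0,.3]]),maxiter=100))
        if best is None or r.fun<best.fun: best=r
    return np.array([best.x[0]/100,best.x[1]/100,best.x[2]]),best.fun
E
python3 - <<'E'
from fit import *
F={n:bot.grab_frame(n) for n in("scene","top")}
vis={n:f["pixels"].copy() for n,f in F.items()}
g={"top":dict(square_fixture=(280,254),round_fixture=(206,242),black_riser=(398,195),yellow_riser=(201,176),blue_flange=(300,180),red_flange=(378,267),lens_cover=(330,131)),
"scene":dict(square_fixture=(283,197),round_fixture=(350,203),black_riser=(170,220),yellow_riser=(363,244),blue_flange=(258,240),red_flange=(202,185),lens_cover=(221,277))}
for n in M:
    obs={}
    for c in F:
        ds=bot.trace(F[c],n)
        ds=[d for d in ds if np.hypot(*(np.array(d["point"])-g[c][n]))<12]
        if ds: obs[c]=(F[c],ds[0]["region"])
    p0=ray(F["top"],g["top"][n],0.015)[0]
    yw="flange" in n or "square" in n
    out=[]
    for k in (["top"],["scene"],["top","scene"]):
        o=[obs[c] for c in k if c in obs]
        if o:
            p,c=fit(o,n,p0,0,yw); out.append((k,p.round(4),np.degrees(p[2]).round(1),round(float(c),0)))
    print(n,*out,sep="\n  ")
    for c in F:
        m=(render(F[c],n,p)>.5).astype(np.uint8); cs,_=cv2.findContours(m,cv2.RETR_LIST,cv2.CHAIN_APPROX_NONE); cv2.drawContours(vis[c],cs,-1,(255,0,255),1)
a=np.vstack([cv2.resize(vis["top"][110:300,160:480],(640,380)),])
cv2.imwrite("pics/fit_top.png",cv2.resize(vis["top"][100:310,100:480],None,fx=2,fy=2)); cv2.imwrite("pics/fit_scene.png",cv2.resize(vis["scene"][150:310,120:460],None,fx=2.3,fy=2.3))
E
```

```text
square_fixture
  (['top'], array([ 0.4368,  0.0212, -0.3142]), np.float64(-18.0), 6.0)
  (['scene'], array([0.4356, 0.0212, 1.2322]), np.float64(70.6), 17.0)
  (['top', 'scene'], array([ 0.4365,  0.0208, -0.3247]), np.float64(-18.6), 25.0)
round_fixture
  (['top'], array([0.4476, 0.2178, 0.025 ]), np.float64(1.4), 2.0)
  (['scene'], array([0.4476, 0.2165, 0.1335]), np.float64(7.6), 6.0)
  (['top', 'scene'], array([ 0.4475,  0.2171, -0.0171]), np.float64(-1.0), 10.0)
black_riser
  (['top'], array([ 0.6198, -0.2714,  0.1119]), np.float64(6.4), 6.0)
  (['scene'], array([ 0.6197, -0.2704,  0.0913]), np.float64(5.2), 1.0)
  (['top', 'scene'], array([ 0.6198, -0.2708,  0.1212]), np.float64(6.9), 7.0)
yellow_riser
  (['top'], array([0.6203, 0.2553, 0.0602]), np.float64(3.4), 14.0)
  (['scene'], array([ 0.6188,  0.2541, -0.1408]), np.float64(-8.1), 14.0)
  (['top', 'scene'], array([0.6204, 0.2548, 0.0636]), np.float64(3.6), 30.0)
blue_flange
  (['top'], array([ 0.64  , -0.0126,  2.2615]), np.float64(129.6), 16.0)
  (['scene'], array([ 0.6385, -0.0122,  2.2804]), np.float64(130.7), 9.0)
  (['top', 'scene'], array([ 0.6397, -0.0125, -0.873 ]), np.float64(-50.0), 28.0)
red_flange
  (['top'], array([ 0.429 , -0.2368,  0.9973]), np.float64(57.1), 4.0)
  (['scene'], array([ 0.428 , -0.2386,  0.9952]), np.float64(57.0), 5.0)
  (['top', 'scene'], array([ 0.4289, -0.2368,  0.9995]), np.float64(57.3), 11.0)
lens_cover
  (['top'], array([ 0.7828, -0.0818,  0.295 ]), np.float64(16.9), 2.0)
  (['scene'], array([ 0.7831, -0.0813,  0.3183]), np.float64(18.2), 4.0)
  (['top', 'scene'], array([ 0.7831, -0.0817,  0.09  ]), np.float64(5.2), 7.0)
```

View pics/fit_top.png

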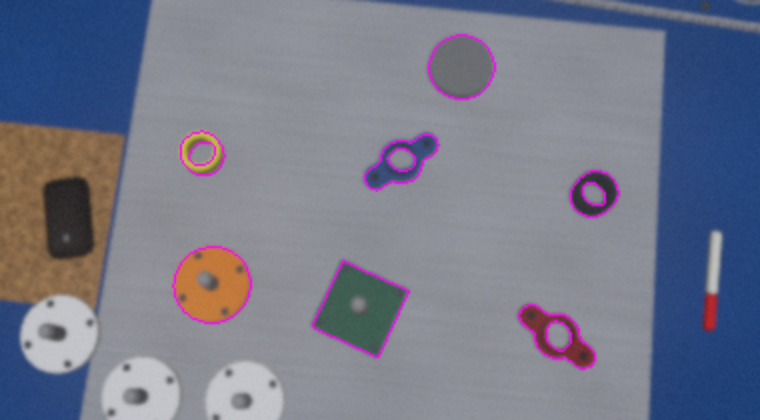

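View pics/fit_scene.png

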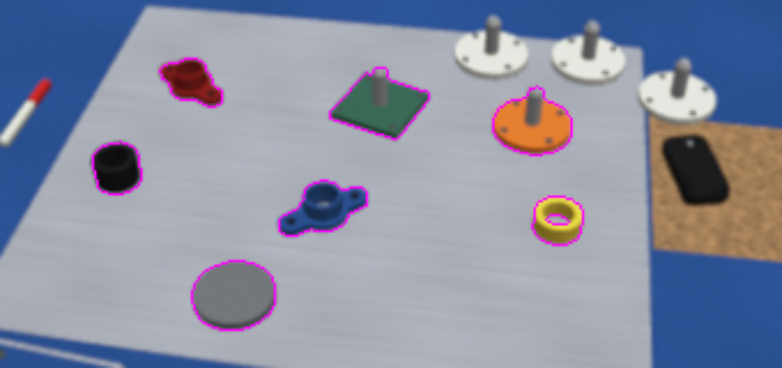

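The fits agree within about 2 mm across both views, and every overlay sits on its object. Now to the black riser: turn to yaw 90° while descending, then travel.

```bash
python3 -m handwheel '[[0,0,0.5,0,0,-0.0283],[0,0,0.5,0,0,-0.0283],[0,0,0.5,0,0,-0.0283],[0,0,0.5,0,0,-0.0283],[0,0,0.5,0,0,-0.0283],[0,0,0.5,0,0,-0.0283],[0,0,0.5,0,0,-0.0283],[0,0,0,0,0,0]]' -1 40
```

```text
clock: 2.8
position: [0.2002, -0.5916, 0.143]
tool_rot: [-3.141, -0.002, 1.57]
force: [-0.7, 0.4, 0.3]
grip_width: 0.0855
```

```bash
python3 -m handwheel '[[0.75,1,0,0,0,0],[0.75,1,0,0,0,0],[0.75,1,0,0,0,0],[0.75,1,0,0,0,0],[0.75,1,0,0,0,0],[0.75,1,0,0,0,0],[0.75,1,0,0,0,0],[0.75,1,0,0,0,0]]'
```

```text
clock: 3.8
position: [0.4015, -0.4414, 0.1445]
tool_rot: [3.141, 0.001, 1.566]
force: [0.7, -0.2, 0.4]
grip_width: 0.0852
```

```bash
python3 -m handwheel '[[0.75,1,0,0,0,0],[0.75,1,0,0,0,0],[0.75,1,0,0,0,0],[0.75,1,0,0,0,0],[0.75,1,0,0,0,0],[0.75,1,0,0,0,0],[0.75,1,0,0,0,0],[0,0,0,0,0,0]]'
```

```text
clock: 4.8
position: [0.5775, -0.3081, 0.1444]
tool_rot: [3.14, -0.001, 1.57]
force: [-0.7, -0.4, 0.9]
grip_width: 0.0855
```

```bash
python3 -m handwheel '[[0.75,0.85,0.4,0,0,0],[0.75,0.85,0.4,0,0,0],[0,0,1,0,0,0],[0,0,1,0,0,0],[0,0,0.2,0,0,0],[0,0,0,0,0,0]]'
python3 - <<'E'
from h import *
for n in("scene","top"):
    f=bot.grab_frame(n); a=f["pixels"]
    c=proj(f,[.62,-.271,.03])[0].astype(int); print(n,c)
    x,y=max(c[0]-70,0),max(c[1]-60,0)
    cv2.imwrite(f"pics/g1_{n}.png",cv2.resize(a[y:y+120,x:x+140],None,fx=4,fy=4))
a=np.hstack([cv2.imread(f"pics/g1_{n}.png") for n in("scene","top")]); cv2.imwrite("pics/g1.png",cv2.resize(a,(800,a.shape[0]*800//a.shape[1])))
print(bot.observe()["position"])
E
```

```text
clock: 5.55
position: [0.6179, -0.2734, 0.0695]
tool_rot: [3.141, 0.0, 1.57]
force: [-0.3, -0.6, 0.8]
grip_width: 0.0857
scene [169 219]
top [397 195]
[ 0.61830749 -0.27334003  0.07003926]
```

View pics/g1.png

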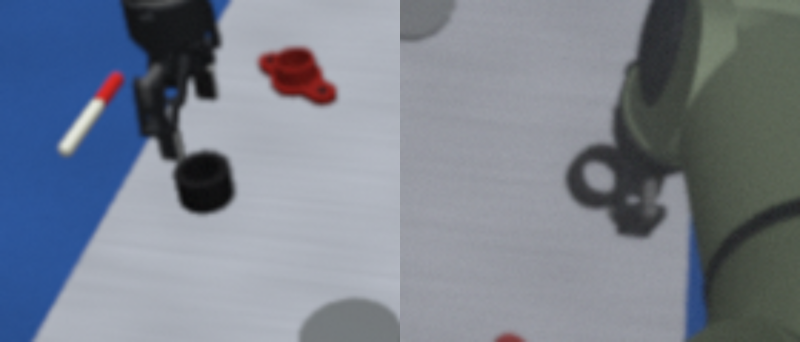

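Run:
```python
from h import *
p=np.array(bot.observe()["position"]);print(p,bot.observe()["qpos"])
for n in("scene","top"):
    f=bot.grab_frame(n); a=f["pixels"]
    c=proj(f,p)[0]
    x,y=int(c[0]-50),int(c[1]-50)
    im=cv2.resize(a[y:y+100,x:x+100],None,fx=4,fy=4,interpolation=cv2.INTER_CUBIC)
    for q,col in ((p,(0,0,255)),(p+[.043,0,.013],(0,255,0)),(p+[-.043,0,.013],(0,255,0)),(p+[0,0,.073],(255,0,0)),([.6198,-.2708,.036],(255,0,255))):
        u=((proj(f,q)[0]-[x,y])*4).astype(int); cv2.circle(im,tuple(int(v) for v in u),4,col,-1)
    cv2.imwrite(f"pics/g2_{n}.png",im)
a=np.hstack([cv2.imread(f"pics/g2_{n}.png") for n in("scene","top")]); cv2.imwrite("pics/g2.png",a)
```

```text
[ 0.61830749 -0.27334003  0.07003926] [ 0.52525153  0.80114062 -0.31610504  1.55548283  0.3068373   0.83277003
  0.09127835]
```

View pics/g2.png

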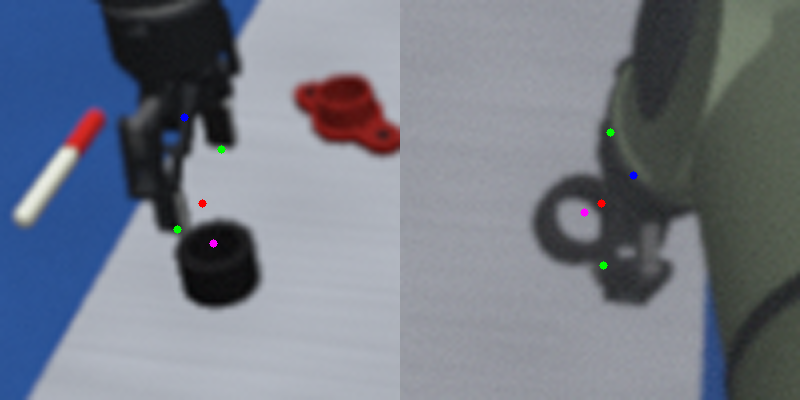

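The picture shows the fingertips in the scene view (left display pixels (176,230) and (224,148)) where the TCP reading predicts them, which is straddling the riser. Descending with a force check.

```bash
python3 -m handwheel '[[0.1,0.06,0.6,0,0,0],[0,0,0.6,0,0,0],[0,0,0.5,0,0,0],[0,0,0,0,0,0]]'
python3 - <<'E'
from h import *
p=np.array(bot.observe()["position"]);print(p)
for n in("scene","top"):
    f=bot.grab_frame(n); a=f["pixels"]
    c=proj(f,p)[0]
    x,y=int(c[0]-50),int(c[1]-50)
    im=cv2.resize(a[y:y+100,x:x+100],None,fx=4,fy=4,interpolation=cv2.INTER_CUBIC)
    cv2.imwrite(f"pics/g2_{n}.png",im)
a=np.hstack([cv2.imread(f"pics/g2_{n}.png") for n in("scene","top")]); cv2.imwrite("pics/g3.png",a)
E
```

```text
clock: 6.25
position: [0.6186, -0.27, 0.0247]
tool_rot: [-3.139, -0.001, 1.572]
force: [-1.2, 0.2, 0.2]
grip_width: 0.0856
[ 0.61863115 -0.27004763  0.02470286]
```

View pics/g3.png

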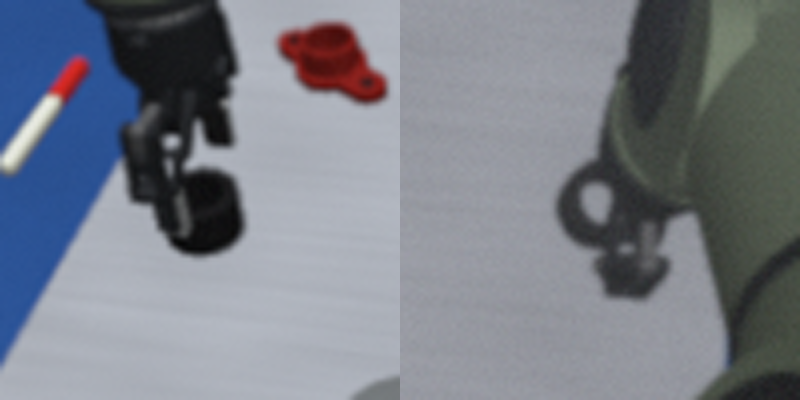

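```bash
python3 -m handwheel '[[0,0.05,0.35,0,0,0],[0,0,0.35,0,0,0],[0,0,0,0,0,0]]'; python3 -m handwheel '[[0,0,0,0,0,0],[0,0,0,0,0,0],[0,0,0,0,0,0],[0,0,0,0,0,0],[0,0,0,0,0,0],[0,0,0,0,0,0]]' 1 40
```

```text
clock: 6.72
position: [0.6201, -0.2702, 0.0079]
tool_rot: [-3.14, -0.0, 1.571]
force: [0.1, -0.2, 0.5]
grip_width: 0.0853
clock: 7.48
position: [0.6209, -0.2705, 0.0095]
tool_rot: [3.141, 0.0, 1.571]
force: [-2.8, 1.0, 5.8]
grip_width: 0.0553
```

```bash
python3 -m handwheel '[[0,0,-0.5,0,0,0],[0,0,-1,0,0,0],[0,0,-1,0,0,0],[0,0,-1,0,0,0],[0,0,-1,0,0,0],[0,0,0,0,0,0]]'
python3 - <<'E'
from h import *
p=np.array(bot.observe()["position"]);print(p)
for n in("scene","top"):
    f=bot.grab_frame(n); a=f["pixels"]
    c=proj(f,p)[0]
    x,y=int(c[0]-50),int(c[1]-50)
    im=cv2.resize(a[y:y+100,x:x+100],None,fx=4,fy=4,interpolation=cv2.INTER_CUBIC)
    from fit import disc
    for z in(-.0095,.0265):
      q=((proj(f,disc(.028,z)+p)-[x,y])*4).astype(int); cv2.polylines(im,[q.reshape(-1,1,2)],True,(255,0,255),1)
    cv2.imwrite(f"pics/g2_{n}.png",im)
a=np.hstack([cv2.imread(f"pics/g2_{n}.png") for n in("scene","top")]); cv2.imwrite("pics/g4.png",a)
E
```

```text
clock: 8.22
position: [0.6217, -0.2708, 0.124]
tool_rot: [3.138, 0.001, 1.571]
force: [0.4, 0.2, -1.4]
grip_width: 0.0547
[ 0.62168929 -0.27081778  0.12402923]
```

View pics/g4.png

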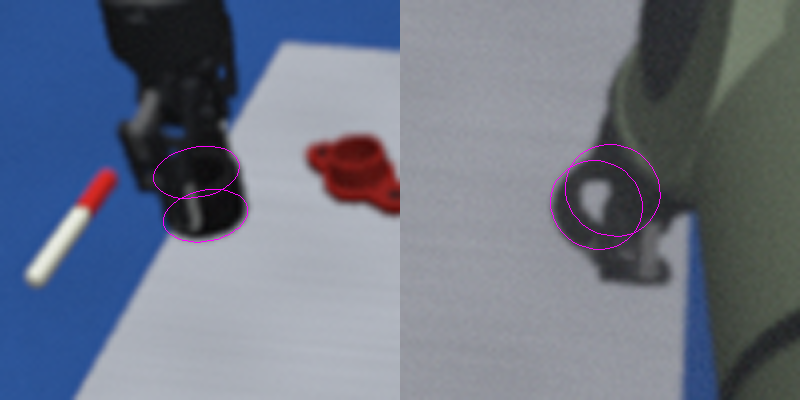

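```bash
python3 -m handwheel '[[0.97,-0.62,0,0,0,0],[0.97,-0.62,0,0,0,0],[0.97,-0.62,0,0,0,0],[0.97,-0.62,0,0,0,0],[0.97,-0.62,0,0,0,0],[0.97,-0.62,0,0,0,0],[0.97,-0.62,0,0,0,0],[0.97,-0.62,0,0,0,0]]'; python3 -m handwheel '[[0.97,-0.62,0,0,0,0],[0.97,-0.62,0,0,0,0],[0.97,-0.62,0,0,0,0],[0.97,-0.62,0,0,0,0],[0,0,0,0,0,0],[0,0,0,0,0,0]]'
```

```text
clock: 9.32
position: [0.4955, -0.0757, 0.1207]
tool_rot: [-3.14, -0.0, 1.571]
force: [0.5, 0.2, -0.8]
grip_width: 0.055
clock: 10.07
position: [0.4345, 0.0201, 0.1211]
tool_rot: [-3.141, 0.0, 1.571]
force: [0.8, 0.3, -0.9]
grip_width: 0.0549
```

```bash
python3 -m handwheel '[[0.03,0.08,0.7,0,0,0],[0,0,0,0,0,0]]'
cat > look.py <<'E'
import sys
from fit import *
name=sys.argv[1]; rings=eval(sys.argv[2]) if len(sys.argv)>2 else []   # rings: (r, dz) relative to TCP
fx=eval(sys.argv[3]) if len(sys.argv)>3 else []  # world rings (x,y,r,z)
p=np.array(bot.observe()["position"]);print(p.round(4))
ims=[]
for n in("scene","top"):
    f=bot.grab_frame(n); a=f["pixels"]; c=proj(f,p)[0]
    x,y=[int(min(max(v-50,0),m)) for v,m in zip(c,(460,320))]
    im=cv2.resize(a[y:y+100,x:x+100],None,fx=4,fy=4,interpolation=cv2.INTER_CUBIC)
    for P,col in [(disc(r,z)+p,(255,0,255)) for r,z in rings]+[(disc(r,z)+[X,Y,0],(0,255,255)) for X,Y,r,z in fx]:
        q=((proj(f,P)-[x,y]+.5)*4).astype(int); cv2.polylines(im,[q.reshape(-1,1,2)],True,col,1)
    ims.append(im)
cv2.imwrite(f"pics/{name}.png",np.hstack(ims))
E
python3 look.py g5 '[(.028,-.0095),(.028,.0265)]' '[(.4365,.0208,.01,.06),(.4365,.0208,.01,.012)]'
```

```text
clock: 10.32
position: [0.4361, 0.0206, 0.103]
tool_rot: [-3.14, 0.0, 1.571]
force: [0.4, 0.1, -0.5]
grip_width: 0.0551
[0.4361 0.0206 0.103 ]
```

View pics/g5.png

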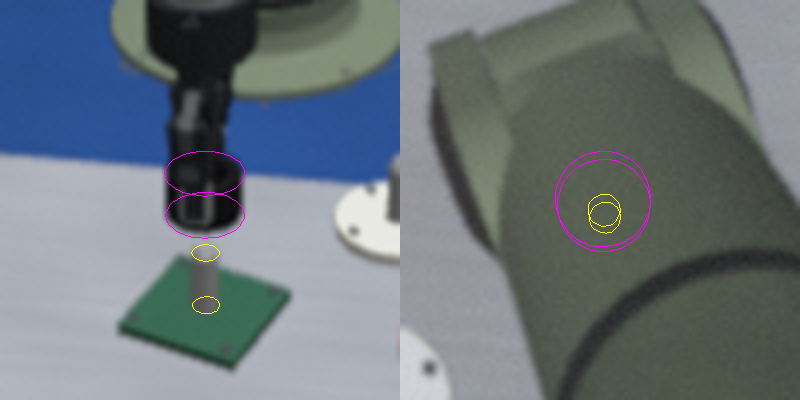

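The scene view shows the riser centred above the post, at (205,215) against (205,252). Lowering.

```bash
python3 -m handwheel '[[0,0,0.6,0,0,0],[0,0,0.6,0,0,0],[0,0,0.6,0,0,0],[0,0,0.6,0,0,0],[0,0,0.5,0,0,0],[0,0,0,0,0,0]]'; python3 -m handwheel '[[0,0,0.1,0,0,0],[0,0,0.06,0,0,0],[0,0,0,0,0,0]]'
```

```text
clock: 11.18
position: [0.4358, 0.0213, 0.0303]
tool_rot: [-3.14, 0.0, 1.572]
force: [0.3, 0.1, -0.6]
grip_width: 0.055
clock: 11.55
position: [0.4366, 0.0212, 0.0275]
tool_rot: [3.141, -0.0, 1.571]
force: [0.6, -0.4, -1.1]
grip_width: 0.055
```

```bash
python3 -m handwheel '[[0,0,0.08,0,0,0],[0,0,0.08,0,0,0],[0,0,0,0,0,0]]';python3 -m handwheel '[[0,0,0.04,0,0,0],[0,0,0.04,0,0,0],[0,0,0,0,0,0]]'
```

```text
clock: 11.92
position: [0.4364, 0.0212, 0.0232]
tool_rot: [-3.141, 0.0, 1.571]
force: [0.5, -0.7, -0.3]
grip_width: 0.0553
clock: 12.3
position: [0.4365, 0.0212, 0.0214]
tool_rot: [3.141, 0.0, 1.572]
force: [-1.2, 0.8, 5.5]
grip_width: 0.0553
```

Contact at the expected height (5.5 N). Release and rise.

```bash
python3 -m handwheel '[[0,0,0,0,0,0],[0,0,0,0,0,0],[0,0,0,0,0,0],[0,0,0,0,0,0],[0,0,-0.5,0,0,0],[0,0,-1,0,0,0],[0,0,-1,0,0,0],[0,0,-1,0,0,0]]' -1; python3 -m handwheel '[[0,0,-1,0,0,0],[0,0,-0.2,0,0,0],[0,1,0,0,0,0],[0,1,0,0,0,0],[0,1,0,0,0,0],[0,1,0,0,0,0],[0,1,0,0,0,0],[0,0,0,0,0,0]]'
```

```text
clock: 13.3
position: [0.4364, 0.0212, 0.1104]
tool_rot: [3.141, -0.0, 1.572]
force: [-0.4, -0.1, -0.1]
grip_width: 0.0854
clock: 14.3
position: [0.5622, 0.0214, 0.1383]
tool_rot: [-3.141, -0.0, 1.571]
force: [-0.8, 0.1, 0.4]
grip_width: 0.0853
```

Run:
```python
from fit import *
f=bot.grab_frame("scene"); im=f["pixels"].copy()
for d in bot.trace(f,"black_riser")[:2]:
    print(d["score"],d["point"])
    p,c=fit([(f,d["region"])],"black_riser",(.4365,.0208),.012,False); print(p,c)
d=[d for d in bot.trace(f,"blue_flange")][:1]
if d: print(fit([(f,d[0]["region"])],"blue_flange",(.6397,-.0125),0,True))
cv2.imwrite("pics/s6.png",cv2.resize(im[130:310,130:430],None,fx=2.6,fy=2.6))
```

```text
0.74 [285.4, 191.6]
[0.44056225 0.02291083 0.00087083] 71.48616027832031
(array([ 0.63958279, -0.01344956,  2.27998409]), np.float64(2.635204792022705))
```

View pics/s6.png

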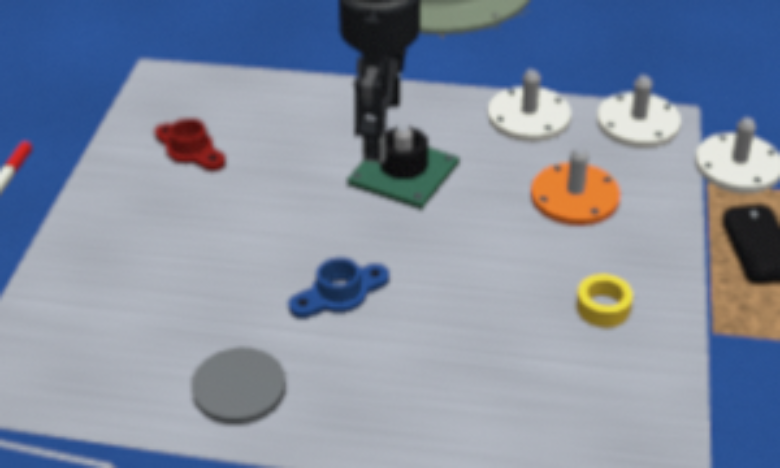

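The riser sits around the post, seated on the green plate at about (403,155) in this crop. Next the blue flange: move, then yaw to 130°.

```bash
python3 -m handwheel '[[-0.34,0.78,0,0,0,0],[-0.34,0.78,0,0,0,0],[-0.34,0.78,0,0,0,0],[-0.34,0.78,0,0,0,0],[0,0,0,0,0,-0.0278],[0,0,0,0,0,-0.0278],[0,0,0,0,0,-0.0278],[0,0,0,0,0,-0.0278]]'; python3 -m handwheel '[[0,0,1,0,0,0],[0,0,1,0,0,0],[0,0,0.4,0,0,0],[0,0,0,0,0,0]]' - 80
```

```text
clock: 15.45
position: [0.6388, -0.0127, 0.1389]
tool_rot: [-3.141, 0.0, 2.276]
force: [-1.2, 0.1, -1.0]
grip_width: 0.0851
clock: 15.95
position: [0.6391, -0.0125, 0.0787]
tool_rot: [-3.141, -0.001, 2.27]
force: [0.2, 0.4, 0.7]
grip_width: 0.0855
```

```bash
python3 look.py g7 '[(.023,-.045)]' '[(.6395,-.0128,.023,.032)]'
python3 - <<'E'
from h import *
print(bot.observe()["tool_rot"])
E
```

```text
[ 0.6391 -0.0125  0.0787]
[3.14090005e+00 5.89544815e-04 2.27027377e+00]
```

View pics/g7.png

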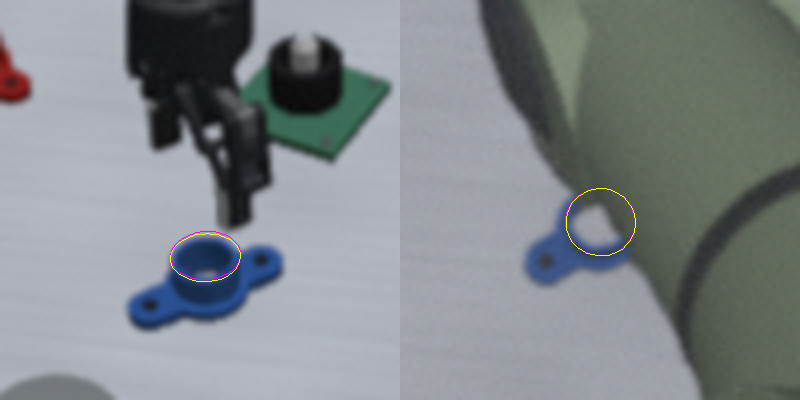

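The jaws straddle the stub across the ears as they should; the stub ring at (205,258) matches the prediction. Descend and close.

```bash
python3 -m handwheel '[[0,0,0.8,0,0,0],[0,0,0.8,0,0,0],[0,0,0.7,0,0,0],[0,0,0.4,0,0,0],[0,0,0,0,0,0]]'
```

```text
clock: 16.68
position: [0.6391, -0.0125, 0.0104]
tool_rot: [-3.141, -0.001, 2.27]
force: [0.3, -0.1, 0.1]
grip_width: 0.0853
```

```bash
python3 -m handwheel '[[0,0,0,0,0,0],[0,0,0,0,0,0],[0,0,0,0,0,0],[0,0,0,0,0,0],[0,0,0,0,0,0],[0,0,0,0,0,0],[0,0,0,0,0,0]]' 1 80
```

```text
clock: 17.55
position: [0.6402, -0.0124, 0.0127]
tool_rot: [3.14, 0.001, 2.27]
force: [-3.3, 0.9, 14.9]
grip_width: 0.044
```

```bash
python3 -m handwheel '[[0,0,-0.4,0,0,0],[0,0,-1,0,0,0],[0,0,-1,0,0,0],[0,0,-1,0,0,0],[0,0,-1,0,0,0],[0,0,-0.6,0,0,0],[0,0,0,0,0,0]]';python3 look.py g8 '[(.029,-.0127),(.023,.0193)]'
```

```text
clock: 18.42
position: [0.6398, -0.0127, 0.1371]
tool_rot: [3.141, 0.001, 2.27]
force: [-0.5, -0.7, -4.0]
grip_width: 0.0435
[ 0.6398 -0.0127  0.1371]
```

View pics/g8.png

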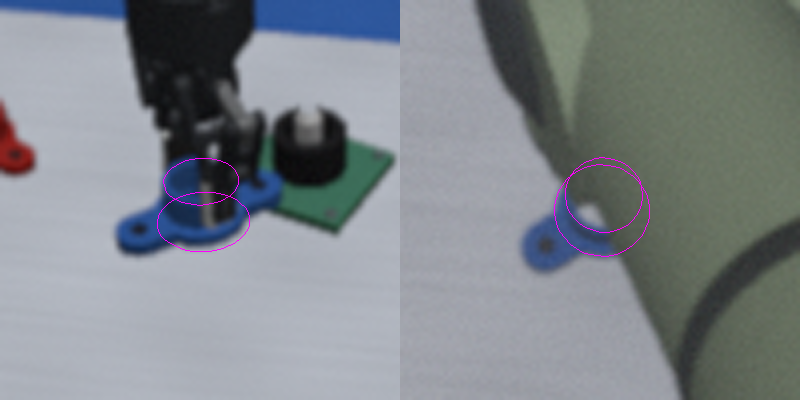

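```bash
python3 -m handwheel '[[0.78,-0.67,0,0,0,0],[0.78,-0.67,0,0,0,0],[0.78,-0.67,0,0,0,0],[0.78,-0.67,0,0,0,0],[0.78,-0.67,0,0,0,0],[0.78,-0.67,0,0,0,0],[0.78,-0.67,0,0,0,0],[0.78,-0.67,0,0,0,0]]';python3 -m handwheel '[[0,0,0.5,0,0,0],[0,0,0,0,0,0],[0,0,0,0,0,0]]'; python3 look.py g9 '[(.029,-.010),(.023,.022)]' '[(.4365,.0208,.01,.06),(.4365,.0208,.028,.048)]'
```

```text
clock: 19.52
position: [0.4352, 0.0206, 0.1356]
tool_rot: [-3.141, -0.001, 2.27]
force: [0.4, 0.9, -2.1]
grip_width: 0.0435
clock: 19.9
position: [0.4369, 0.0206, 0.1235]
tool_rot: [-3.141, -0.001, 2.27]
force: [-0.6, 0.3, -2.6]
grip_width: 0.0434
[0.4369 0.0206 0.1235]
```

View pics/g9.png

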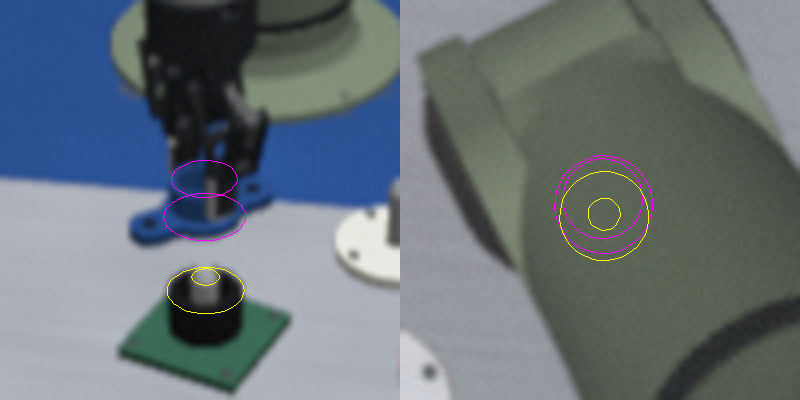

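Flange centred over the riser and post in the scene view (flange at (205,217), post at (206,277)). Lowering in stages.

```bash
python3 -m handwheel '[[0,0,0.5,0,0,0],[0,0,0.6,0,0,0],[0,0,0.6,0,0,0],[0,0,0.4,0,0,0],[0,0,0.1,0,0,0],[0,0,0,0,0,0]]';python3 -m handwheel '[[0,0,0.08,0,0,0],[0,0,0.06,0,0,0],[0,0,0,0,0,0]]'
```

```text
clock: 20.75
position: [0.4366, 0.0206, 0.0688]
tool_rot: [3.142, -0.0, 2.27]
force: [0.0, 0.4, -4.1]
grip_width: 0.0436
clock: 21.12
position: [0.4365, 0.0204, 0.0654]
tool_rot: [3.142, 0.0, 2.27]
force: [-0.7, -0.4, -2.8]
grip_width: 0.0435
```

```bash
python3 -m handwheel '[[0,0,0.06,0,0,0],[0,0,0,0,0,0]]';python3 -m handwheel '[[0,0,0.06,0,0,0],[0,0,0,0,0,0]]'
```

```text
clock: 21.38
position: [0.4365, 0.0205, 0.0637]
tool_rot: [-3.142, -0.0, 2.27]
force: [-0.4, 0.1, -3.2]
grip_width: 0.0434
clock: 21.62
position: [0.4364, 0.0205, 0.0622]
tool_rot: [-3.141, -0.0, 2.27]
force: [-0.3, 0.1, -3.0]
grip_width: 0.0434
```

```bash
python3 -m handwheel '[[0,0,0.06,0,0,0],[0,0,0,0,0,0]]';python3 -m handwheel '[[0,0,0.04,0,0,0],[0,0,0,0,0,0]]'
```

```text
clock: 21.88
position: [0.4366, 0.0205, 0.0608]
tool_rot: [3.142, 0.0, 2.27]
force: [-0.5, -0.1, -1.0]
grip_width: 0.0436
clock: 22.12
position: [0.4367, 0.0205, 0.0606]
tool_rot: [3.141, 0.001, 2.27]
force: [-6.3, -0.5, 28.1]
grip_width: 0.0439
```

```bash
python3 -m handwheel '[[0,0,-0.03,0,0,0],[0,0,0,0,0,0]]'; python3 -m handwheel '[[0,0,0,0,0,0],[0,0,0,0,0,0],[0,0,0,0,0,0],[0,0,0,0,0,0],[0,0,0,0,0,0],[0,0,-0.5,0,0,0],[0,0,-1,0,0,0],[0,0,-1,0,0,0]]' -1; python3 -m handwheel '[[0,0,-1,0,0,0],[0,0,0,0,0,0]]'; python3 look.py g10 '[]' '[(.4365,.0205,.029,.058),(.4365,.0205,.023,.08)]'
```

```text
clock: 22.38
position: [0.4366, 0.0205, 0.0607]
tool_rot: [3.141, 0.0, 2.27]
force: [-2.6, 0.7, 8.6]
grip_width: 0.0433
clock: 23.38
position: [0.4364, 0.0206, 0.1245]
tool_rot: [3.142, -0.0, 2.27]
force: [0.4, -0.4, 0.6]
grip_width: 0.0853
clock: 23.62
position: [0.4373, 0.0205, 0.15]
tool_rot: [3.139, 0.002, 2.27]
force: [-0.7, 0.6, -0.9]
grip_width: 0.0858
[0.4373 0.0205 0.15  ]
```

View pics/g10.png

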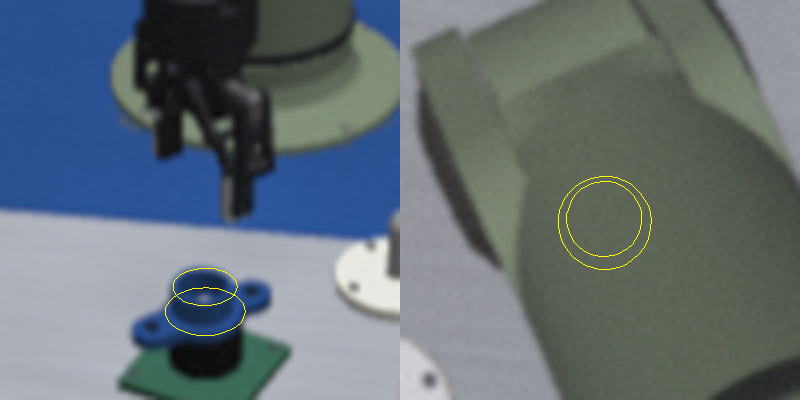

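Blue flange lies flat on the black riser: the drawn stub and plate rings coincide with it. Now the yellow riser.

```bash
python3 -m handwheel '[[0,0,0,0,0,0.0278],[0,0,0,0,0,0.0278],[0,0,0,0,0,0.0278],[0,0,0,0,0,0.0278],[0.94,0.73,0,0,0,0],[0.94,0.73,0,0,0,0],[0.94,0.73,0,0,0,0],[0.94,0.73,0,0,0,0]]' -1 40; python3 -m handwheel '[[0.94,0.73,0,0,0,0],[0.94,0.73,0,0,0,0],[0.94,0.73,0,0,0,0],[0.94,0.73,0,0,0,0],[0.94,0.73,0,0,0,0],[0.94,0.73,0,0,0,0],[0,0,0,0,0,0]]'
python3 - <<'E'
from h import *
f=bot.grab_frame("top")
for z,uvs in((.012,[(129,267),(171,298),(222,300)]),):print(ray(f,uvs,z).round(3))
E
```

```text
clock: 24.72
position: [0.5095, 0.1153, 0.1473]
tool_rot: [-3.14, 0.0, 1.572]
force: [0.8, 0.6, 0.6]
grip_width: 0.0854
clock: 25.6
position: [0.6186, 0.2575, 0.1466]
tool_rot: [-3.14, -0.0, 1.573]
force: [-0.1, -0.4, 0.4]
grip_width: 0.0851
[[0.362 0.403 0.012]
 [0.296 0.283 0.012]
 [0.305 0.154 0.012]]
```

```bash
python3 -m handwheel '[[-0.11,0.07,0.9,0,0,0],[0,0,0.9,0,0,0],[0,0,0.9,0,0,0],[0,0,0.9,0,0,0],[0,0,0.5,0,0,0],[0,0,0.5,0,0,0],[0,0,0,0,0,0]]'; python3 look.py g11 '[]' '[(.6203,.2548,.028,.024)]'
```

```text
clock: 26.52
position: [0.6202, 0.2528, 0.0323]
tool_rot: [-3.141, 0.0, 1.572]
force: [0.1, -0.4, 0.3]
grip_width: 0.0854
[0.6202 0.2528 0.0323]
```

View pics/g11.png

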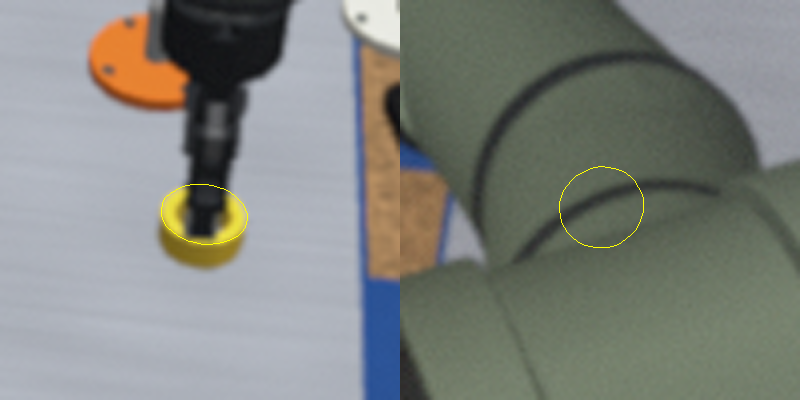

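```bash
python3 -m handwheel '[[0.08,0,0.5,0,0,0],[0,0,0.5,0,0,0],[0,0,0.17,0,0,0],[0,0,0,0,0,0]]'; python3 -m handwheel '[[0,0,0,0,0,0],[0,0,0,0,0,0],[0,0,0,0,0,0],[0,0,0,0,0,0],[0,0,0,0,0,0],[0,0,0,0,0,0]]' 1 40
```

```text
clock: 27.12
position: [0.6204, 0.2548, 0.0033]
tool_rot: [-3.141, 0.0, 1.572]
force: [0.1, -0.7, -0.5]
grip_width: 0.0852
clock: 27.88
position: [0.6209, 0.255, 0.0047]
tool_rot: [3.141, -0.0, 1.571]
force: [-2.7, -1.5, 8.8]
grip_width: 0.0547
```

```bash
python3 -m handwheel '[[0,0,-0.4,0,0,0],[0,0,-1,0,0,0],[0,0,-1,0,0,0],[0,0,-1,0,0,0],[0,0,-1,0,0,0],[0,0,-0.4,0,0,0],[0,0,0,0,0,0]]'; python3 look.py g12 '[(.028,-.004),(.028,.02)]'
```

```text
clock: 28.75
position: [0.6208, 0.2549, 0.1243]
tool_rot: [3.141, -0.0, 1.571]
force: [0.3, -0.2, -1.7]
grip_width: 0.0543
[0.6208 0.2549 0.1243]
```

View pics/g12.png

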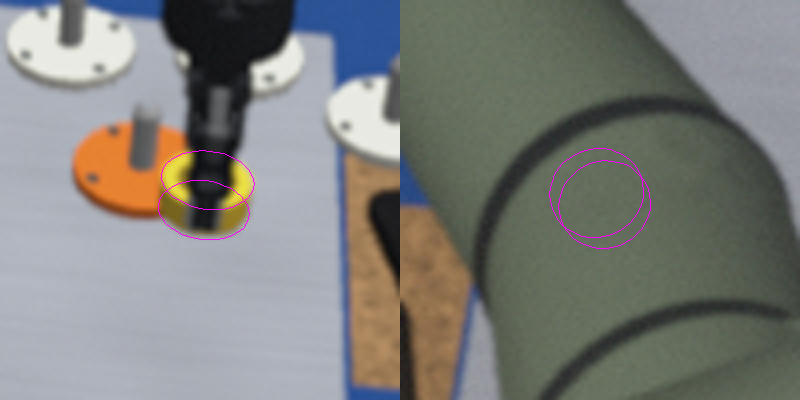

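Riser held level. On to the orange fixture.

```bash
python3 -m handwheel '[[-0.19,-0.87,0,0,0,0],[-0.19,-0.87,0,0,0,0],[-0.19,-0.87,0,0,0,0],[-0.19,-0.87,0,0,0,0],[-0.19,-0.87,0,0,0,0],[-0.19,-0.87,0,0,0,0],[-0.19,-0.87,0,0,0,0],[-0.19,-0.87,0,0,0,0]]'; python3 -m handwheel '[[0,0,0.7,0,0,0],[0,0,0,0,0,0]]'; python3 look.py g13 '[(.028,-.004),(.028,.02)]' '[(.4475,.2172,.01,.06),(.4475,.2172,.01,.012)]'
```

```text
clock: 29.85
position: [0.4455, 0.2164, 0.123]
tool_rot: [-3.14, 0.0, 1.572]
force: [0.0, 0.4, -1.0]
grip_width: 0.0545
clock: 30.1
position: [0.4458, 0.2164, 0.1051]
tool_rot: [-3.139, 0.001, 1.572]
force: [0.0, 0.7, -0.6]
grip_width: 0.0542
[0.4458 0.2164 0.1051]
```

View pics/g13.png

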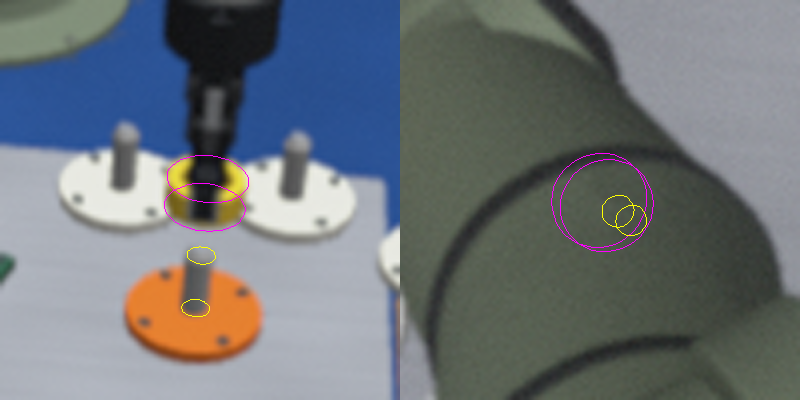

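```bash
python3 -m handwheel '[[0.03,0.06,0.3,0,0,0],[0,0,0.6,0,0,0],[0,0,0.6,0,0,0],[0,0,0.6,0,0,0],[0,0,0.6,0,0,0],[0,0,0.5,0,0,0],[0,0,0,0,0,0]]'; python3 -m handwheel '[[0,0,0.06,0,0,0],[0,0,0.06,0,0,0],[0,0,0,0,0,0]]'
```

```text
clock: 31.08
position: [0.4476, 0.2174, 0.0254]
tool_rot: [-3.14, 0.001, 1.572]
force: [-0.4, 0.2, -0.4]
grip_width: 0.0545
clock: 31.45
position: [0.4483, 0.2175, 0.0235]
tool_rot: [3.141, -0.0, 1.571]
force: [-0.2, 0.4, -0.2]
grip_width: 0.0543
```

```bash
python3 -m handwheel '[[0,0,0.05,0,0,0],[0,0,0,0,0,0]]'; python3 -m handwheel '[[0,0,0.04,0,0,0],[0,0,0,0,0,0]]'
```

```text
clock: 31.7
position: [0.4481, 0.2175, 0.0221]
tool_rot: [3.142, -0.0, 1.571]
force: [0.4, -0.5, -0.1]
grip_width: 0.0543
clock: 31.95
position: [0.4481, 0.2174, 0.021]
tool_rot: [-3.142, 0.0, 1.571]
force: [-0.3, -0.0, -0.5]
grip_width: 0.0546
```

```bash
python3 -m handwheel '[[0,0,0.06,0,0,0],[0,0,0.04,0,0,0],[0,0,0,0,0,0]]'; python3 -m handwheel '[[0,0,0.04,0,0,0],[0,0,0,0,0,0]]'; python3 -m handwheel '[[0,0,0.03,0,0,0],[0,0,0,0,0,0]]'
```

```text
clock: 32.33
position: [0.4481, 0.2175, 0.0185]
tool_rot: [-3.141, 0.0, 1.571]
force: [0.7, 0.1, -0.2]
grip_width: 0.054
clock: 32.58
position: [0.4481, 0.2175, 0.0175]
tool_rot: [-3.142, 0.0, 1.571]
force: [-0.2, -0.2, -0.1]
grip_width: 0.0544
clock: 32.83
position: [0.4481, 0.2175, 0.0168]
tool_rot: [-3.142, -0.0, 1.571]
force: [-0.2, -0.1, -0.8]
grip_width: 0.0543
```

```bash
python3 -m handwheel '[[0,0,0.03,0,0,0],[0,0,0,0,0,0]]'
```

```text
clock: 33.08
position: [0.4482, 0.2175, 0.0166]
tool_rot: [3.141, 0.0, 1.572]
force: [-3.7, -1.4, 15.6]
grip_width: 0.0546
```

```bash
python3 -m handwheel '[[0,0,0,0,0,0],[0,0,0,0,0,0],[0,0,0,0,0,0],[0,0,0,0,0,0],[0,0,-0.5,0,0,0],[0,0,-1,0,0,0],[0,0,-1,0,0,0],[0,0,-1,0,0,0]]' -1; python3 -m handwheel '[[0,0,-1,0,0,0],[0,0,-1,0,0,0],[-1,0,0,0,0,0],[-1,0,0,0,0,0],[-1,0,0,0,0,0],[-1,0,0,0,0,0],[-1,0,0,0,0,0],[-1,0,0,0,0,0]]'; python3 -m handwheel '[[-1,0,0,0,0,0],[-1,-0.1,0,0,0,0],[-1,-0.1,0,0,0,0],[-1,-0.1,0,0,0,0],[-1,-0.1,0,0,0,0],[-1,-0.1,0,0,0,0],[-1,-0.1,0,0,0,0],[-1,-0.1,0,0,0,0]]'
```

```text
clock: 34.08
position: [0.4481, 0.2175, 0.1052]
tool_rot: [3.141, -0.0, 1.572]
force: [0.1, -0.9, -0.3]
grip_width: 0.0856
clock: 35.08
position: [0.4481, 0.0667, 0.1543]
tool_rot: [3.141, 0.0, 1.572]
force: [0.2, 0.4, 0.9]
grip_width: 0.0857
clock: 36.08
position: [0.4307, -0.1333, 0.1543]
tool_rot: [3.141, 0.0, 1.572]
force: [-0.2, -0.1, 0.2]
grip_width: 0.0855
```

Run:
```python
from fit import *
F={n:bot.grab_frame(n) for n in("scene","top")}
g={"yellow_riser":(.4475,.2175,.012),"blue_flange":(.4365,.0205,.048)}
for n,(x,y,z) in g.items():
  for c,f in F.items():
    ds=bot.trace(f,n)
    for d in ds[:1]: print(n,c,d["point"],fit([(f,d["region"])],n,(x,y),z,"fl" in n))
im=F["scene"]["pixels"].copy()
cv2.imwrite("pics/s14.png",cv2.resize(im[130:310,130:430],None,fx=2.6,fy=2.6))
```

```text
yellow_riser scene [350.1, 201.0] (array([ 0.44508002,  0.2174637 , -0.11679195]), np.float64(50.95504379272461))
yellow_riser top [202.7, 241.5] (array([0.44620839, 0.21931849, 0.07748085]), np.float64(5.340945243835449))
blue_flange scene [282.9, 182.7] (array([0.43343788, 0.01733725, 2.27519819]), np.float64(3.6752402782440186))
blue_flange top [280.4, 259.0] (array([0.43516073, 0.01836578, 2.27038294]), np.float64(8.04298210144043))
```

View pics/s14.png

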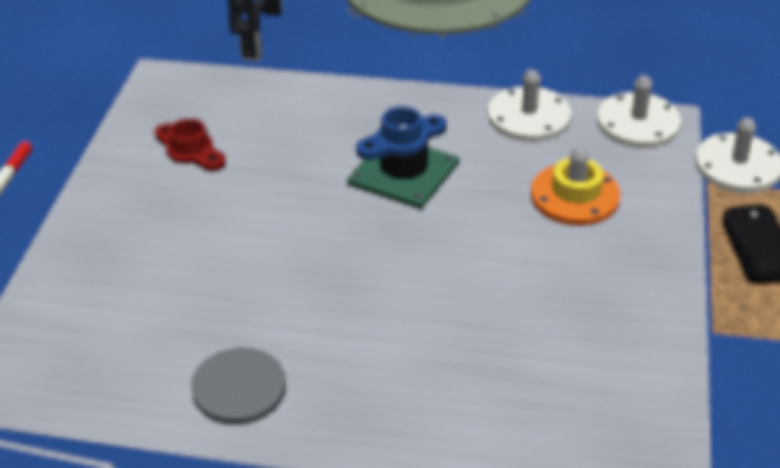

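The picture shows the yellow riser around the orange post at (578,180) and the blue stack intact. Next the red flange, at yaw 57°.

```bash
python3 -m handwheel '[[-0.83,-0.01,0,0,0,0],[-0.83,-0.01,0,0,0,0],[-0.83,-0.02,0,0,0,0],[-0.83,-0.02,0,0,0,0],[-0.82,-0.01,0,0,0,0],[0,0,0.5,0,0,0.0228],[0,0,0.5,0,0,0.0228],[0,0,0.5,0,0,0.0228]]' -1 80; python3 -m handwheel '[[0,0,0.5,0,0,0.0228],[0,0,0.8,0,0,0],[0,0,0,0,0,0]]'; python3 look.py g15 '[]' '[(.4289,-.2370,.023,.032)]'
```

```text
clock: 37.38
position: [0.4295, -0.2352, 0.1159]
tool_rot: [3.141, -0.0, 1.138]
force: [0.9, -0.5, 0.3]
grip_width: 0.0852
clock: 37.75
position: [0.429, -0.2348, 0.0829]
tool_rot: [-3.14, -0.0, 1.0]
force: [-1.2, 0.2, 0.4]
grip_width: 0.0853
[ 0.429  -0.2348  0.0829]
```

View pics/g15.png

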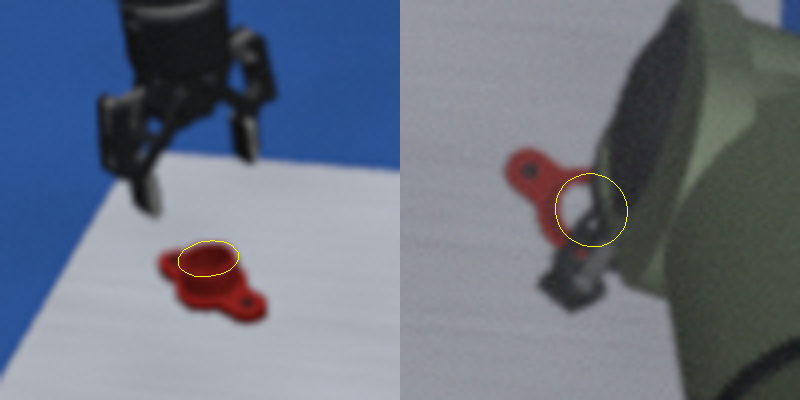

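The jaws straddle the stub across the ears. A small correction, then descend and close.

```bash
python3 -m handwheel '[[-0.07,0.05,0.7,0,0,0],[0,0,0.8,0,0,0],[0,0,0.7,0,0,0],[0,0,0.5,0,0,0],[0,0,0.15,0,0,0],[0,0,0,0,0,0]]'; python3 -m handwheel '[[0,0,0,0,0,0],[0,0,0,0,0,0],[0,0,0,0,0,0],[0,0,0,0,0,0],[0,0,0,0,0,0],[0,0,0,0,0,0],[0,0,0,0,0,0]]' 1 80
```

```text
clock: 38.6
position: [0.4295, -0.2382, 0.0126]
tool_rot: [3.141, -0.0, 0.998]
force: [-0.3, -0.3, 0.6]
grip_width: 0.0854
clock: 39.48
position: [0.4293, -0.2382, 0.0133]
tool_rot: [3.141, 0.0, 0.998]
force: [-4.7, 3.0, 25.2]
grip_width: 0.0436
```

```bash
python3 -m handwheel '[[0,0,-0.4,0,0,0],[0,0,-1,0,0,0],[0,0,-1,0,0,0],[0,0,-1,0,0,0],[0,0,-1,0,0,0],[0,0,-1,0,0,0],[0,0,-0.6,0,0,0],[0,0,0,0,0,0]]'; python3 look.py g16 '[(.029,-.0125),(.023,.0195)]'
```

```text
clock: 40.48
position: [0.4295, -0.2384, 0.1629]
tool_rot: [3.14, -0.0, 0.998]
force: [-0.1, 0.5, -4.1]
grip_width: 0.0435
[ 0.4295 -0.2384  0.1629]
```

View pics/g16.png

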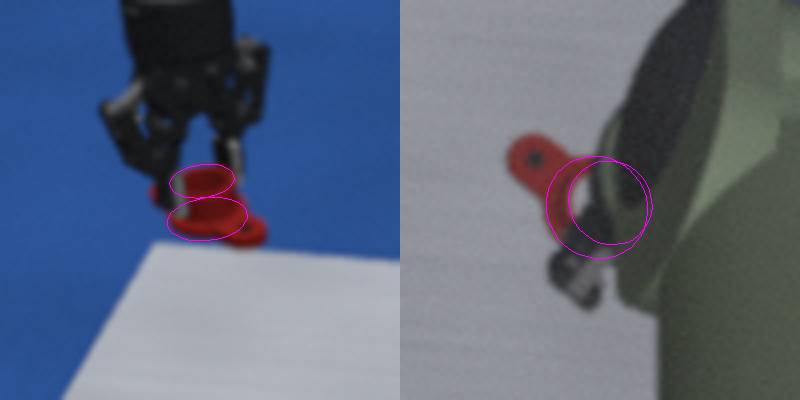

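```bash
python3 -m handwheel '[[0.98,-0.58,0,0,0,0],[0.98,-0.58,0,0,0,0],[0.98,-0.58,0,0,0,0],[0.98,-0.58,0,0,0,0],[0.98,-0.58,0,0,0,0],[0.98,-0.58,0,0,0,0],[0.98,-0.58,0,0,0,0],[0.98,-0.58,0,0,0,0]]'; python3 -m handwheel '[[0.98,-0.58,0,0,0,0],[0.98,-0.58,0,0,0,0],[0.98,-0.58,0,0,0,0],[0.98,-0.58,0,0,0,0],[0.98,-0.58,0,0,0,0],[0.98,-0.58,0,0,0,0],[0.98,-0.58,0,0,0,0],[0.98,-0.58,0,0,0,0]]'; python3 -m handwheel '[[0,0,0.8,0,0,0],[0,0,0.8,0,0,0],[0,0,0,0,0,0]]'; python3 look.py g17 '[(.029,-.0125),(.023,.0195)]' '[(.4475,.2172,.01,.06),(.4478,.2173,.028,.036)]'
```

```text
clock: 41.58
position: [0.4374, -0.0096, 0.1614]
tool_rot: [-3.14, 0.001, 0.999]
force: [0.3, -0.6, -3.5]
grip_width: 0.0435
clock: 42.58
position: [0.4461, 0.2177, 0.1612]
tool_rot: [-3.141, 0.001, 0.999]
force: [0.8, -0.3, -4.0]
grip_width: 0.0432
clock: 42.95
position: [0.4454, 0.2165, 0.1205]
tool_rot: [-3.14, 0.003, 0.999]
force: [0.2, 0.9, -3.9]
grip_width: 0.0434
[0.4454 0.2165 0.1205]
```

View pics/g17.png

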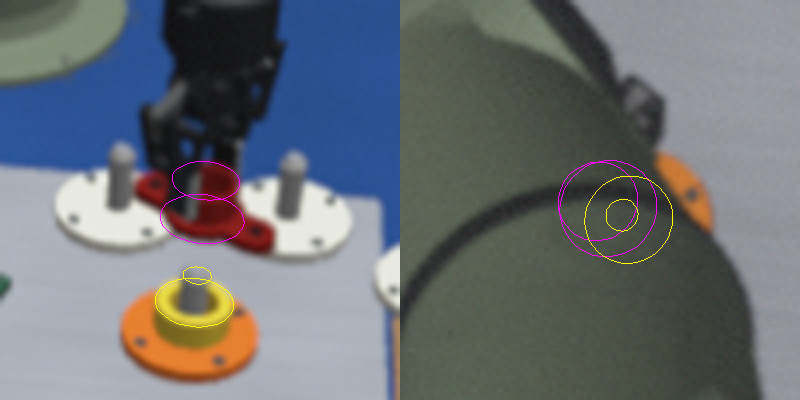

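```bash
python3 -m handwheel '[[0.06,0.06,0.4,0,0,0],[0,0,0.6,0,0,0],[0,0,0.6,0,0,0],[0,0,0.6,0,0,0],[0,0,0.2,0,0,0],[0,0,0,0,0,0]]'; python3 -m handwheel '[[0,0,0.06,0,0,0],[0,0,0.06,0,0,0],[0,0,0,0,0,0]]'
```

```text
clock: 43.8
position: [0.4485, 0.2175, 0.062]
tool_rot: [-3.141, 0.001, 0.999]
force: [0.1, 0.2, -3.8]
grip_width: 0.0435
clock: 44.18
position: [0.4487, 0.2175, 0.0594]
tool_rot: [3.141, -0.0, 0.998]
force: [-0.4, 0.4, -4.3]
grip_width: 0.0435
```

```bash
python3 -m handwheel '[[0,0,0.1,0,0,0],[0,0,0.1,0,0,0],[0,0,0.06,0,0,0],[0,0,0,0,0,0]]'; python3 -m handwheel '[[0,0,0.06,0,0,0],[0,0,0,0,0,0]]'; python3 -m handwheel '[[0,0,0.04,0,0,0],[0,0,0,0,0,0]]'
```

```text
clock: 44.68
position: [0.4486, 0.2175, 0.0527]
tool_rot: [-3.141, 0.0, 0.999]
force: [-0.0, -0.3, -4.1]
grip_width: 0.0435
clock: 44.92
position: [0.4486, 0.2175, 0.0512]
tool_rot: [-3.142, 0.0, 0.998]
force: [0.7, 0.0, -4.2]
grip_width: 0.0433
clock: 45.18
position: [0.4486, 0.2175, 0.0503]
tool_rot: [-3.142, 0.0, 0.998]
force: [-0.5, -0.1, -3.7]
grip_width: 0.0434
```

```bash
python3 -m handwheel '[[0,0,0.03,0,0,0],[0,0,0,0,0,0]]'; python3 -m handwheel '[[0,0,0.03,0,0,0],[0,0,0,0,0,0]]'
```

```text
clock: 45.42
position: [0.4487, 0.2175, 0.0496]
tool_rot: [3.142, -0.0, 0.998]
force: [-0.2, 0.0, -2.8]
grip_width: 0.0434
clock: 45.68
position: [0.4488, 0.2175, 0.0494]
tool_rot: [3.141, -0.0, 0.998]
force: [-4.4, -1.9, 13.8]
grip_width: 0.0432
```

Contact, 14 N. Release, rise and move clear.

```bash
python3 -m handwheel '[[0,0,0,0,0,0],[0,0,0,0,0,0],[0,0,0,0,0,0],[0,0,0,0,0,0],[0,0,0,0,0,0],[0,0,-0.5,0,0,0],[0,0,-1,0,0,0],[0,0,-1,0,0,0]]' -1; python3 -m handwheel '[[0,0,-1,0,0,0],[0,0,-1,0,0,0],[0,0,-1,0,0,0],[-0.8,0.5,-1,0,0,0],[-1,0.6,0,0,0,0],[-1,0.6,0,0,0,0],[-1,0.6,0,0,0,0],[-1,0.6,0,0,0,0]]';python3 -m handwheel '[[-1,0.6,0,0,0,0],[-1,0.6,0,0,0,0],[-1,0.6,0,0,0,0],[-1,0.6,0,0,0,0],[-1,0.6,0,0,0,0],[-1,0.6,0,0,0,0],[-1,0.6,0,0,0,0],[0,0,0,0,0,0]]'
```

```text
clock: 46.68
position: [0.4486, 0.2175, 0.1128]
tool_rot: [-3.142, -0.0, 0.999]
force: [0.6, -0.1, -0.4]
grip_width: 0.0855
clock: 47.68
position: [0.4444, 0.0764, 0.2122]
tool_rot: [3.141, -0.001, 0.999]
force: [0.8, -0.4, 0.6]
grip_width: 0.0854
clock: 48.68
position: [0.4377, -0.1283, 0.212]
tool_rot: [3.141, 0.0, 0.996]
force: [-0.8, -1.0, 0.4]
grip_width: 0.0857
```

Run:
```python
from fit import *
F={n:bot.grab_frame(n) for n in("scene","top")}
g={"red_flange":(.4475,.2175,.036),"blue_flange":(.4365,.0205,.048),"lens_cover":(.783,-.0817,0)}
for n,(x,y,z) in g.items():
  for c,f in F.items():
    for d in bot.trace(f,n)[:1]: print(n,c,d["point"],fit([(f,d["region"])],n,(x,y),z,"fl" in n))
for n in("mouse","marker"):
  for c,f in F.items():
    for d in bot.trace(f,n)[:1]: print(n,c,d["point"])
for c,(y,x) in dict(scene=(140,200),top=(180,170)).items():
    cv2.imwrite(f"pics/f_{c}.png",cv2.resize(F[c]["pixels"][y:y+110,x:x+200],None,fx=4,fy=4,interpolation=cv2.INTER_CUBIC))
cv2.imwrite("pics/f_all.png",F["top"]["pixels"])
```

```text
red_flange scene [354.3, 193.9] (array([0.44709533, 0.21849307, 0.98833514]), np.float64(13.096529006958008))
red_flange top [204.1, 240.3] (array([0.44864808, 0.22043548, 1.02804243]), np.float64(12.10532283782959))
blue_flange scene [279.8, 182.1] (array([0.43307153, 0.01713235, 2.2634327 ]), np.float64(12.753180503845215))
blue_flange top [283.5, 255.0] (array([0.43545485, 0.01844254, 2.25245465]), np.float64(15.709466934204102))
lens_cover scene [221.0, 277.4] (array([ 0.78367166, -0.08162446,  0.10324675]), np.float64(3.0434730052948))
lens_cover top [329.3, 132.8] (array([ 0.78355435, -0.08095118,  0.03363534]), np.float64(4.211370944976807))
mouse scene [423.3, 221.8]
mouse top [131.0, 210.2]
marker scene [130.0, 197.3]
marker top [457.7, 241.0]
```

View pics/f_scene.png

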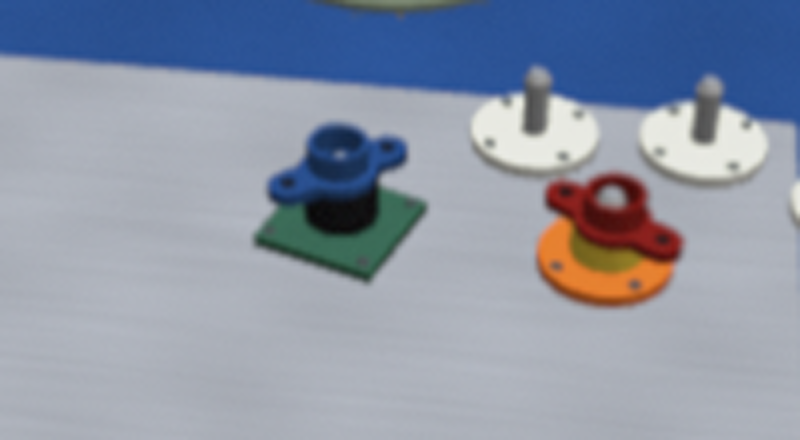

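View pics/f_all.png

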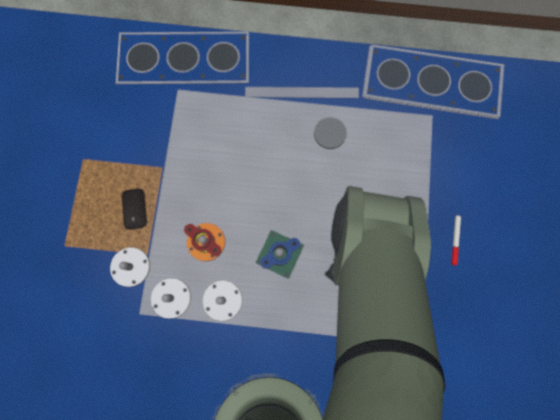

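Both stacks stand flat on their posts with the stubs up: blue at (338,165) and red at (612,215) in the scene crop. The mouse, marker and lens cover are where they were at the start.

```bash
python3 -c "
from workcell import bot
print(bot.job_done())"
```

```text
the job is handed in; nothing more can be done
None
```

Both fixtures are set up and the job is handed in, at roughly 49 s of the 93 s allowed. I placed the black riser and then the blue flange on the green square fixture. After that came the yellow riser and the red flange on the orange round fixture, with the white look-alikes left alone. Each part was lowered until the wrist force showed contact, then released. The contact readings were 5 to 28 N.

**Final checks:**
- **Stacks:** in both cameras the two stacks stand flat around their posts with the stubs up. The fitted flange centres were within about 5 mm of the post axes, inside the 8 mm of play.
- **Bystanders:** the mouse, marker and lens cover are where they started, within measurement error of about 1–3 pixels.
- **Gripper:** it is open and well clear of everything.

**Disagreements:**
- **Partly hidden risers:** the silhouette fits were poor for the black riser on its post, and for the yellow riser in the scene view. I judged those two from the pictures and from the contact heights, which came within a millimetre of expected.
- **Camera spread:** the two cameras differed by 1 to 2 mm on the final flange positions.

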